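# Step a height probe across three rest buttons to the high one

### The job

Pick up the hand-held height probe that stands on the bench and touch off the three round steel rest buttons of the fixture plate with it, from the lowest to the highest: stand its foot for a moment on the centre of the lowest button, then on the one of middle height, then leave it standing upright and released on the highest. Keep the probe upright all the time.

Things in the scene. Friction and masses are not known exactly. Their poses are not given: they have to be found in the camera images.
- height_probe: Loose upright probe, 100 mm tall, 0.16 kg: flat round steel foot 32 mm across, thin steel stem, then a round grey barrel 28 mm across from 44 to 88 mm above the foot (grip it there, any yaw, at about 64 mm), black dome on top. Origin: centre of the foot's underside; z up. Stands on the bench to the right of the plate, beside a brown dropper bottle of similar height that is not needed.
- low_button: Lowest of three fixed round steel rest buttons with flat tops 44 mm across (50 mm flange), on a fixed aluminium plate 130 x 220 x 12 mm on the bench. Rises 12 mm above the plate, 24 mm above the bench. Origin: centre of its top face; z up. Which button sits where on the plate varies; neighbours are 73 mm apart, the outer two 136 mm.
- mid_button: The button of middle height: same shape, rises 22 mm above the plate, 34 mm above the bench. Origin: centre of its top face; z up.
- high_button: The highest button: same shape, rises 32 mm above the plate, 44 mm above the bench. Origin: centre of its top face; z up. (Behind the work, ahead of the robot, a blue carton hangs from the shelf over the bench, and the shelf itself is low: keep the arm on the near side of them when it swings across.)
Mind the look-alikes: they are no part of the job. What is shaped like the height_probe but turquoise or yellow is not meant.

How it is judged:
By the outcome, as a careful person would: the job done as asked, in the order asked, and still so for the second after the job is handed in, with the robot touching nothing.
It also fails if it takes over 51 s, if anything falls off the work surface, if the arm or the gripper's body presses on something with over 40 N, if the wrist force passes 120 N, or if a joint passes its speed limit or range.

### The arm

A 6-joint arm with a two-finger parallel gripper is mounted at the origin on a cart in front of the work surface, level with it; the furniture and walls round the work are solid. World frame = base frame: x ahead of the robot, y to its left, z up, the work surface at z = 0. Lengths are in mm, angles in rad, forces in N, time in s.
With the tool pointing down it reaches from about 350 to 975 mm from the base axis. Payload 7.1 kg.
Tool frame: the origin (TCP) lies at the very end of the fingers, on their centre line; the grasp point (between the pads) lies 19 mm behind it; z points along the fingers, y is the line along which they close (so a half turn about z gives the same grasp; the last joint's range is limited). The gripper opens to 88 mm and grips with 3 to 60 N. Pads are 20 mm wide; open, the fingers measure 115 mm over their backs; the gripper's body (75 mm by 178 mm) begins 61 mm behind the grasp point.
Start: joints at [1.147, 0.423, 1.63, -0, 1.089, -0.019], TCP at [246.114, 574.485, 222.675] pointing down, gripper open.
Joint ranges: [-3, 3], [-0.9, 2.11], [0.09, 2.58], [-1.31, 4.45], [0.11, 2.69], [-2.54, 2.54]. Speed limits (rad/s): [2.39, 2.39, 3.01, 3.14, 3.14, 3.14].

### API

Orientations are given as a rotation vector (axis times angle).
In Python, from workcell import sensors, imaging, close_job gives the robot as it stands. The module is installed in compiled form; this text tells all that it offers.
- The arm moves only by the tool servo_tool, never from a script. Its argument "steps" is a list of rows, each a list of 3 entries, a list of its own where there are three numbers: the shift along the world's x, y, z in m, then the turn, a rotation vector about the world's x, y, z in degrees, then the opening, from -1 (shut) to 1 (fully open). A call has exactly 8 rows; each row shifts and turns the commanded pose from where the row before left it; what a row does not reach is not made up. A row lasts 1/12 s, in which the tool goes at most 41.7 mm and 7.16 degrees, less where a joint would pass 70% of its speed; a pose out of reach is approached as far as the arm can. A call is refused whole if a number of a shift passes 0.0417 or a number of a turn 7.16, either way. A call with a gripper value outside its range is refused whole. The fingers move at their own pace and stop on an object; the grip force is fixed at half the most. Time passes only in rows, so rows that do not move let the fingers close, or fill a call up. It gives the time, the measured TCP pose, the force, the opening and the grip force at its end, in the units of the state.
- sensors.get_obs(): the state, without advancing time (a new reading comes with each control period).
- imaging.get_image(name): name is "side" or "top"; returns a dict with "color" (400x640x3 uint8, blue, green, red), "range_z" (400x640 float32, mm along the optical axis (not along the pixel's ray), 0 where there is no reading), "vertical_fov" (degrees; the focal length in pixels is half the picture's height over the tangent of half this angle, whatever the lens; pixels are square), "cx", "cy" (the principal point, pixels), "k1" (the pictures are not rectified: a ray, as slopes to the right and down, at radius r is drawn at 1 + k1 r^2 times it, then the intrinsics apply), "rvec" (rotation vector, rad) and "tvec" (3), from world to camera coordinates, as OpenCV has them. Camera axes: x right, y down, z forward; pixel columns grow to the right and rows downward; lengths in mm; the calibration is good to about 2 mm. A picture is of the moment at which its call begins.
- close_job(): hands the job in; it is judged then, once.
The state is a dict: "t": time; "qpos": joint angles; "qvel": joint speeds; "joint_torque": joint torques, N m; "ee_pos": TCP position; "orientation": TCP orientation; "ft_force": force on the tool from outside, world axes, zero at the start; "moment": the same for the moment, N m; "width": finger opening in mm; "grasp_force": force on a finger pad.
Only numpy, scipy, OpenCV 4.12 (cv2) and the standard library are available. Lean on these libraries where they do the work, as an engineer would, in place of code of your own. Each camera call takes 0.05 s, during which the arm holds its last target. There are 200 camera calls.

## Working session

There is one attempt and no reset: what is moved stays moved. The work goes in short steps, Python scripts to look and compute and a tool call to move; the robot and the scene stay as the last step left them, time stands still between calls to the robot, and variables do not carry over. Pictures are saved under pics/ and viewed, at most 10 in all, crops included, and the job is handed in when it is done.

Besides the shell and the picture viewer there is one more tool, called by a JSON object that holds its "name" and its "arguments", one argument or row to a line. servo_tool: Moves the arm, as the interface text tells. Its arguments: {"type":"object","properties":{"steps":{"type":"array"}},"required":["steps"]}

```bash
mkdir -p pics
cat > h.py <<'E'
import numpy as np, cv2
from workcell import sensors, imaging
def get(n): return imaging.get_image(n)
def cam(d):
    f=200/np.tan(np.radians(d["vertical_fov"])/2)
    R=cv2.Rodrigues(np.array(d["rvec"],float))[0]; t=np.array(d["tvec"],float).ravel()
    K=np.array([[f,0,d["cx"]],[0,f,d["cy"]],[0,0,1.]])
    return K,np.array([d["k1"],0,0,0.]),R,t
def ray(d,px):
    K,D,R,t=cam(d)
    s=cv2.undistortPoints(np.array(px,float).reshape(-1,1,2),K,D).reshape(-1,2)
    return -R.T@t,(np.c_[s,np.ones(len(s))])@R
def onz(d,px,z):
    c,v=ray(d,px); return c+v*((z-c[2])/v[:,2])[:,None]
def cloud(d):
    K,D,R,t=cam(d); yy,xx=np.mgrid[:400,:640]
    s=cv2.undistortPoints(np.stack([xx,yy],-1).reshape(-1,1,2).astype(float),K,D).reshape(-1,2)
    z=d["range_z"].ravel()[:,None]
    P=(np.c_[s,np.ones(len(s))]*z-t)@R
    P[z[:,0]==0]=np.nan
    return P.reshape(400,640,3)
E
python3 - <<'E'
from h import *
for n in("side","top"):
    d=get(n); cv2.imwrite(f"pics/{n}0.png",d["color"]); np.save(f"{n}0.npy",d,allow_pickle=True)
    K,D,R,t=cam(d); print(n,-R.T@t,R[2],K[0,0],d["k1"])
o=sensors.get_obs(); print(o["t"],o["ee_pos"],o["orientation"],o["width"])
E
```

```text
side [  81.21557168 -532.96170877  608.61599599] [ 0.42967961  0.68078006 -0.59322335] 411.45452183238524 -0.07637473372420565
top [326.45376764 105.15012816 890.08580636] [ 1.93449432e-01 -1.83603981e-04 -9.81110230e-01] 402.7467898845549 0.024049698526450978
0.1 [245.91050384 574.04211661 221.96399586] [-6.31432014e-01 -3.07718189e+00  2.15351743e-03] 87.88285262639961
```

View pics/side0.png

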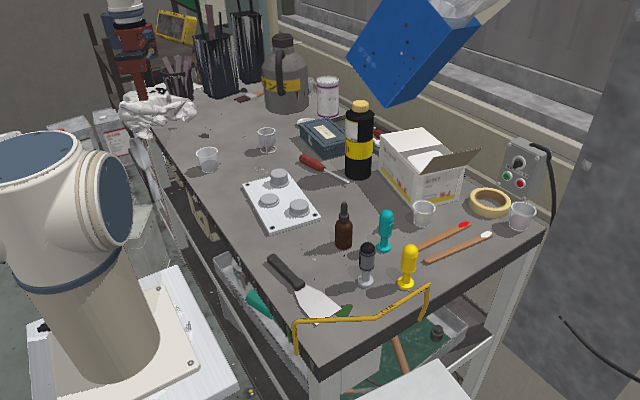

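View pics/top0.png

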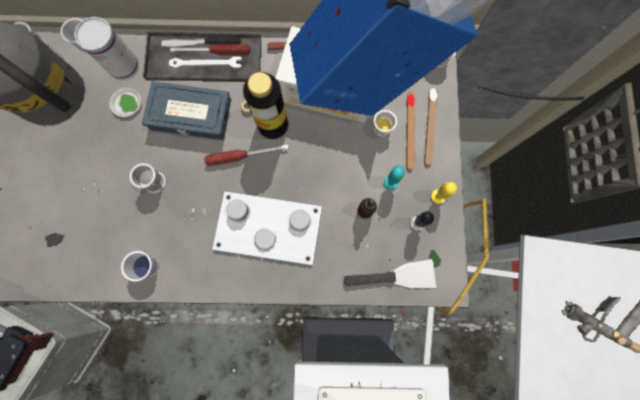

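Side view: the grey probe with a black dome is at (367,265), turquoise at (386,230), yellow at (408,267) and the bottle at (344,228). In the top view the probe is at (424,220), the bottle (367,207), turquoise (395,177), yellow (445,192), and the buttons (237,210), (264,239), (300,220). Only the grey and black one fits the description. I'll measure next and confirm it in a crop.

Run:
```python
from h import *
T=np.load("top0.npy",allow_pickle=True).item(); S=np.load("side0.npy",allow_pickle=True).item()
P=cloud(T); Q=cloud(S)
for n,(u,v) in dict(b1=(237,210),b2=(264,239),b3=(300,220)).items():
    w=P[v-4:v+5,u-4:u+5].reshape(-1,3); print(n,np.nanmedian(w,0).round(1))
for n,(u,v) in dict(b1=(279,174),b2=(269,200),b3=(298,207)).items():
    w=Q[v-2:v+2,u-4:u+5].reshape(-1,3); print("side",n,np.nanmedian(w,0).round(1))
# fit circles from cloud: points with z near button top
for n,(u,v) in dict(b1=(237,210),b2=(264,239),b3=(300,220)).items():
    zt=np.nanmedian(P[v-4:v+5,u-4:u+5,2])
    sub=P[v-20:v+21,u-20:u+21].reshape(-1,3); m=abs(sub[:,2]-zt)<4
    (x,y),r=cv2.minEnclosingCircle(sub[m][:,:2].astype(np.float32)); print(n,zt,m.sum(),sub[m].mean(0).round(1),x,y,r)
for nm,C,(u,v) in (("top",P,(424,220)),("side",Q,(367,265))):
    sub=C[v-30:v+31,u-22:u+23].reshape(-1,3)
    for a,b in((3,12),(46,66),(66,86),(88,102)):
        m=(sub[:,2]>a)&(sub[:,2]<b); 
        if m.sum()>3: print(nm,a,b,m.sum(),sub[m].mean(0).round(1),sub[m].min(0).round(1),sub[m].max(0).round(1))
# obstacles heights
for a in("bottle",367,207),("turq",395,177),("yel",445,192),("carton",380,50),("box",300,50),("blk",262,88):
    w=P[a[2]-6:a[2]+7,a[1]-6:a[1]+7].reshape(-1,3); print(a[0],np.nanmedian(w,0).round(),np.nanmax(w[:,2]).round())
m=(P[...,2]>150); print("tall near: min x",np.nanmin(P[...,0][m&(P[...,0]>330)]))
a=cv2.resize(S["color"][150:300,240:440],None,fx=3,fy=3,interpolation=cv2.INTER_CUBIC)
cv2.imwrite("pics/crop1.png",a)
```

```text
b1 [464.3 288.1  44. ]
b2 [405.5 231.2  23.8]
b3 [446.4 154.4  33.8]
side b1 [464.  283.8  43.5]
side b2 [401.8 223.6  23.5]
side b3 [439.8 146.7  33.5]
b1 44.00405644747491 332 [466.5 289.7  43.6] 467.1719970703125 289.46258544921875 22.750932693481445
b2 23.758862136949624 322 [405.6 230.   23.6] 405.75262451171875 230.0648193359375 21.882061004638672
b3 33.814748059782275 340 [448.5 155.5  33.7] 448.8154296875 155.61517333984375 22.684139251708984
top 3 12 189 [ 478.1 -123.4    7. ] [ 409.3 -164.2    3.1] [523.4 -76.3  11.9]
top 46 66 73 [ 474.3 -119.1   55.7] [ 431.7 -154.    46.6] [514.  -87.8  65.6]
top 66 86 65 [ 466.  -112.8   76.5] [ 432.3 -149.8   66.9] [508.8 -88.3  86. ]
top 88 102 156 [ 448.8 -102.9   96.2] [ 434.2 -142.9   88.2] [504.6 -89.2 101.6]
side 3 12 224 [479.  -76.7   7.1] [ 424.6 -117.8    3. ] [555.4  -4.7  11.8]
side 46 66 120 [ 445.1 -107.4   55.6] [ 429.4 -118.5   46.1] [537.  -51.8  65.9]
side 66 86 126 [ 438.1 -110.4   76. ] [ 429.6 -117.8   66.2] [456.1 -89.3  86. ]
side 88 102 138 [ 442.3 -106.6   95. ] [ 431.2 -116.9   88. ] [456.9 -90.9 100.9]
bottle [468.  16.  66.] 119.0
turq [533. -43.  84.] 103.0
yel [ 503. -144.   80.] 103.0
carton [592.  41. 454.] 468.0
box [638. 141. 377.] 391.0
blk [664. 220. 206.] 209.0
tall near: min x 565.2552417624759
```

View pics/crop1.png

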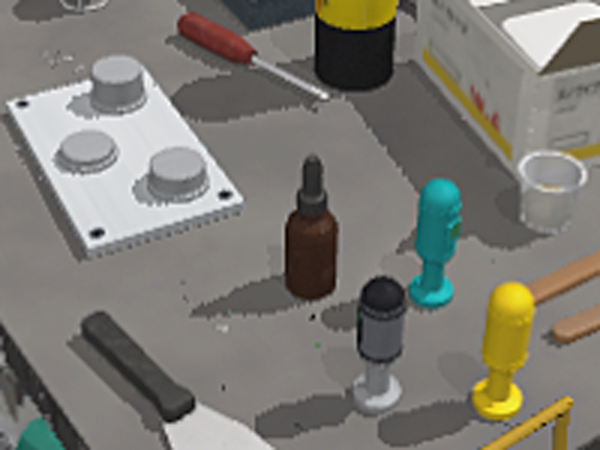

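The crop confirms it: the grey-barrelled, black-domed probe is at side pixel (367,265), with yellow and turquoise behind it. Heights from depth: low (405,230), mid (449,155), high (467,289). Next I'll refine the probe and bottle axes.

```bash
cat >> h.py <<'E'
from scipy.optimize import least_squares
def circ(p,r,c0):
    f=lambda c:np.hypot(p[:,0]-c[0],p[:,1]-c[1])-r
    s=least_squares(f,c0,loss="soft_l1",f_scale=1.5); return s.x.round(1),np.abs(s.fun).mean().round(2)
def near(C,c,rad,a,b):
    q=C.reshape(-1,3); return q[(np.hypot(q[:,0]-c[0],q[:,1]-c[1])<rad)&(q[:,2]>a)&(q[:,2]<b)]
E
python3 - <<'E'
from h import *
T=np.load("top0.npy",allow_pickle=True).item(); S=np.load("side0.npy",allow_pickle=True).item()
for n,d in(("top",T),("side",S)):
    C=cloud(d)
    p=near(C,(445,-102),24,50,86); print(n,"probe",len(p),circ(p,14,(445,-102)))
    for a,b in((5,60),(60,125)):
        p=near(C,(470,16),40,a,b); print(n,"bottle",len(p),p.mean(0).round(1),p.min(0).round(),p.max(0).round())
    p=near(C,(495,-140),35,20,110); print(n,"yellow",p.mean(0).round(1))
    for c,z in(((405,230),24),((449,155),34),((467,289),44)):
        p=near(C,c,32,z-4,z+2); print(n,z,p.mean(0).round(1),cv2.minEnclosingCircle(p[:,:2].astype(np.float32)))
    # colour: black dome pixel
    m=(d["color"].max(2)<45).astype(np.uint8)
    k,l,st,ce=cv2.connectedComponentsWithStats(m)
    u,v=((428,217) if n=="top" else (367,249))
    i=min((i for i in range(1,k) if st[i,4]>20),key=lambda i:np.hypot(*(ce[i]-(u,v)))); print("dome",ce[i],st[i],onz(d,[ce[i]],93))
E
```

```text
top probe 62 (array([ 446.3, -102.4]), np.float64(0.53))
top bottle 121 [465.4  17.2  41.6] [456.  -6.   5.] [492.  30.  60.]
top bottle 201 [471.7  13.3  81.1] [458.  -5.  60.] [491.  26. 119.]
top yellow [ 507.1 -146.2   83.6]
top 24 [405.7 230.4  23.4] ((405.75262451171875, 230.0648193359375), 21.882061004638672)
top 34 [448.1 155.5  33.6] ((448.8154296875, 155.61517333984375), 22.684139251708984)
top 44 [466.5 289.8  43.5] ((467.1719970703125, 289.46258544921875), 22.750932693481445)
dome [425.04672897 219.12149533] [417 213  16  12 107] [[444.01003055 -98.45738294  93.        ]]
side probe 213 (array([ 445.3, -102.7]), np.float64(0.68))
side bottle 347 [ 4.644e+02 -3.000e-01  3.390e+01] [454. -10.   5.] [489.  23.  60.]
side bottle 252 [469.    5.6  81.2] [455.  -6.  60.] [487.  24. 117.]
side yellow [ 501.1 -157.3   71.9]
side 24 [402.8 227.3  23.1] ((403.3934631347656, 230.19895935058594), 22.934892654418945)
side 34 [444.6 152.7  33.1] ((445.7531433105469, 153.51791381835938), 22.228113174438477)
side 44 [463.3 287.2  43.4] ((462.81707763671875, 288.9730224609375), 22.410459518432617)
dome [366.05769231 248.54807692] [359 242  16  14 104] [[ 440.95862063 -105.20331743   93.        ]]
```

{"name": "servo_tool", "arguments": {
  "steps": [
    [[0.008,-0.032,0],[0,0,0],1],
    [[0.01,-0.034,0],[0,0,0],1],
    [[0.01,-0.034,0],[0,0,0],1],
    [[0.01,-0.034,0],[0,0,0],1],
    [[0.01,-0.034,0],[0,0,0],1],
    [[0.01,-0.034,0],[0,0,0],1],
    [[0.01,-0.034,0],[0,0,0],1],
    [[0.01,-0.034,0],[0,0,0],1]
  ]
}}

```text
t: 0.77
ee_pos: [324.0, 302.7, 222.5]
orientation: [-0.631, -3.077, 0.001]
ft_force: [1.5, -0.2, -0.1]
width: 87.9
grasp_force: 0.0
```

{"name": "servo_tool", "arguments": {
  "steps": [
    [[0.01,-0.034,0],[0,0,0],1],
    [[0.01,-0.034,0],[0,0,0],1],
    [[0.01,-0.034,0],[0,0,0],1],
    [[0.01,-0.034,0],[0,0,0],1],
    [[0.01,-0.034,0],[0,0,0],1],
    [[0.01,-0.034,0],[0,0,0],1],
    [[0.01,-0.034,0],[0,0,0],1],
    [[0.01,-0.034,0],[0,0,0],1]
  ]
}}

```text
t: 1.43
ee_pos: [404.0, 30.7, 222.7]
orientation: [0.632, 3.077, 0.0]
ft_force: [0.3, 1.0, -0.5]
width: 87.7
grasp_force: 0.0
```

{"name": "servo_tool", "arguments": {
  "steps": [
    [[0.01,-0.034,0],[0,0,0],1],
    [[0.01,-0.034,0],[0,0,0],1],
    [[0.01,-0.034,0],[0,0,0],1],
    [[0.009,-0.025,0],[0,0,0],1],
    [[0.003,-0.006,0],[0,0,0],1],
    [[0,0,-0.02],[0,0,0],1],
    [[0,0,-0.03],[0,0,0],1],
    [[0,0,-0.03],[0,0,0],1]
  ]
}}

```text
t: 2.1
ee_pos: [446.5, -100.3, 142.3]
orientation: [0.632, 3.075, 0.0]
ft_force: [-0.0, 0.1, -1.8]
width: 88.1
grasp_force: 0.0
```

Run:
```python
from h import *
d=get("side"); cv2.imwrite("pics/s1.png",cv2.resize(d["color"][130:310,250:490],None,fx=3,fy=3))
C=cloud(d); p=near(C,(446,-102),20,50,80); print(len(p),circ(p,14,(446,-102)))
o=sensors.get_obs(); print(o["ee_pos"],o["orientation"])
```

```text
180 (array([ 445.2, -102.5]), np.float64(0.73))
[442.68412413 -99.16860651 137.10578977] [-6.30428955e-01 -3.07036256e+00 -8.16765238e-04]
```

View pics/s1.png

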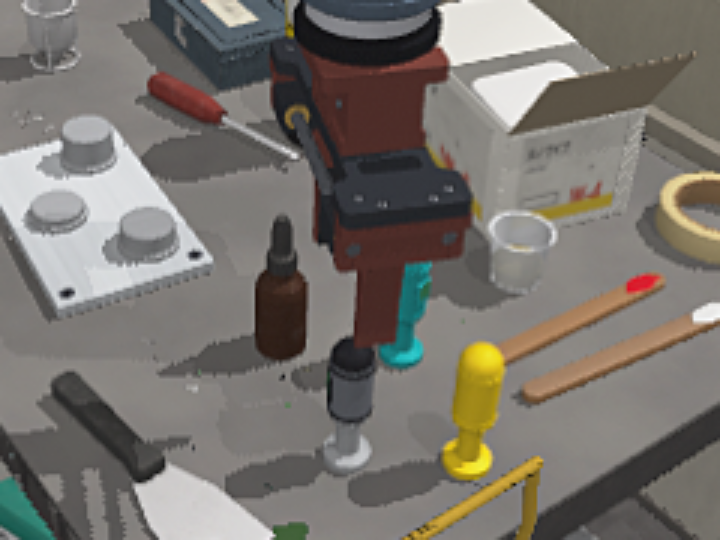

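The picture shows the open fingers straddling the probe, which is at (350,400) in the crop; bottle and yellow are clear. Now I descend with a small xy correction.

{"name": "servo_tool", "arguments": {
  "steps": [
    [[0.001,-0.002,-0.02],[0,0,0],1],
    [[0.001,-0.001,-0.02],[0,0,0],1],
    [[0,0,-0.02],[0,0,0],1],
    [[0,0,-0.02],[0,0,0],1],
    [[0,0,-0.012],[0,0,0],1],
    [[0,0,0],[0,0,0],1],
    [[0,0,0],[0,0,0],1],
    [[0,0,0],[0,0,0],1]
  ]
}}

```text
t: 2.82
ee_pos: [448.6, -103.3, 51.6]
orientation: [0.631, 3.077, 0.0]
ft_force: [-0.3, -0.6, 0.5]
width: 87.9
grasp_force: 0.0
```

{"name": "servo_tool", "arguments": {
  "steps": [
    [[-0.002,0.001,-0.006],[0,0,0],1],
    [[0,0,0],[0,0,0],1],
    [[0,0,0],[0,0,0],-0.2],
    [[0,0,0],[0,0,0],-0.6],
    [[0,0,0],[0,0,0],-1],
    [[0,0,0],[0,0,0],-1],
    [[0,0,0],[0,0,0],-1],
    [[0,0,0],[0,0,0],-1]
  ]
}}

```text
t: 3.48
ee_pos: [446.1, -102.5, 44.7]
orientation: [0.632, 3.077, -0.0]
ft_force: [0.1, 0.0, 0.0]
width: 51.2
grasp_force: 0.0
```

{"name": "servo_tool", "arguments": {
  "steps": [
    [[0,0,0],[0,0,0],-1],
    [[0,0,0],[0,0,0],-1],
    [[0,0,0],[0,0,0],-1],
    [[0,0,0],[0,0,0],-1],
    [[0,0,0],[0,0,0],-1],
    [[0,0,0],[0,0,0],-1],
    [[0,0,0],[0,0,0],-1],
    [[0,0,0],[0,0,0],-1]
  ]
}}

```text
t: 4.15
ee_pos: [446.1, -102.5, 44.6]
orientation: [-0.631, -3.077, 0.0]
ft_force: [-0.7, -0.4, -2.1]
width: 27.4
grasp_force: 30.0
```

{"name": "servo_tool", "arguments": {
  "steps": [
    [[0,0,0.005],[0,0,0],-1],
    [[0,0,0.012],[0,0,0],-1],
    [[0,0,0.02],[0,0,0],-1],
    [[0,0,0.025],[0,0,0],-1],
    [[0,0,0.025],[0,0,0],-1],
    [[0,0,0.025],[0,0,0],-1],
    [[0,0,0.02],[0,0,0],-1],
    [[0,0,0.008],[0,0,0],-1]
  ]
}}

```text
t: 4.82
ee_pos: [447.3, -102.8, 187.6]
orientation: [0.631, 3.073, -0.0]
ft_force: [0.4, 0.6, -2.2]
width: 27.8
grasp_force: 30.0
```

Run:
```python
from h import *
o=sensors.get_obs(); e=np.array(o["ee_pos"]); print(e,o["width"],o["ft_force"])
d=get("side"); cv2.imwrite("pics/s2.png",cv2.resize(d["color"][90:310,250:490],None,fx=2.5,fy=2.5))
C=cloud(d)
for c in(e,): 
    for a,b in((95,118),(128,140),(140,144),(150,175),(185,205)):
        p=near(C,c,25,a,b)
        if len(p): print(a,b,len(p),p.mean(0).round(1),p.min(0).round(1),p.max(0).round(1))
    p=near(C,c,22,e[2]+0,e[2]+18)
    if len(p)>5: print(circ(p,14,c[:2]))
    p=near(C,c,26,e[2]-45,e[2]-38);
    if len(p)>5: print("foot",circ(p,16,c[:2]))
```

```text
[ 447.32316653 -102.79196867  187.55712321] 27.77985893286189 [ 0.40053837  0.62151332 -2.18651165]
140 144 13 [ 439.2 -112.7  143. ] [ 431.2 -118.9  142.1] [452.8 -97.4 143.9]
150 175 125 [ 443.1 -107.8  159.8] [ 432.7 -118.3  150. ] [461.  -93.3 174.9]
185 205 141 [ 436.4 -113.5  196.1] [ 426.7 -127.4  185.1] [447.4 -78.1 205. ]
(array([445.9, -98.4]), np.float64(2.06))
foot (array([ 447.5, -102.5]), np.float64(1.55))
```

View pics/s2.png

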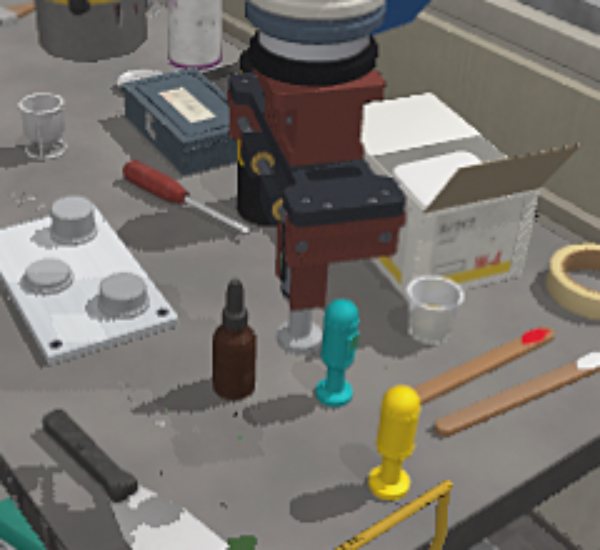

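The probe is held upright with its foot at (300,335) in the crop, bottle below left. Foot axis is within about 1 mm of the TCP. Moving above the low button.

{"name": "servo_tool", "arguments": {
  "steps": [
    [[-0.001,0.01,0],[0,0,0],-1],
    [[-0.003,0.022,0],[0,0,0],-1],
    [[-0.004,0.03,0],[0,0,0],-1],
    [[-0.004,0.034,0],[0,0,0],-1],
    [[-0.004,0.034,0],[0,0,0],-1],
    [[-0.004,0.034,0],[0,0,0],-1],
    [[-0.004,0.034,0],[0,0,0],-1],
    [[-0.004,0.034,0],[0,0,0],-1]
  ]
}}

```text
t: 5.53
ee_pos: [416.0, 131.2, 183.0]
orientation: [-0.631, -3.074, 0.002]
ft_force: [1.0, -0.4, -0.3]
width: 27.5
grasp_force: 30.0
```

{"name": "servo_tool", "arguments": {
  "steps": [
    [[-0.004,0.034,0],[0,0,0],-1],
    [[-0.004,0.032,0],[0,0,0],-1],
    [[-0.003,0.022,-0.01],[0,0,0],-1],
    [[-0.002,0.012,-0.02],[0,0,0],-1],
    [[0,0,-0.025],[0,0,0],-1],
    [[0,0,-0.02],[0,0,0],-1],
    [[0,0,-0.015],[0,0,0],-1],
    [[0,0,0],[0,0,0],-1]
  ]
}}

```text
t: 6.2
ee_pos: [401.4, 228.4, 90.6]
orientation: [-0.629, -3.071, 0.008]
ft_force: [-0.1, 0.0, -1.6]
width: 27.4
grasp_force: 30.0
```

```bash
cat > look.py <<'E'
from h import *
import sys
def look(btn,z,name,crop):
    o=sensors.get_obs(); e=np.array(o["ee_pos"]); print(e.round(1),o["width"],np.round(o["ft_force"],1))
    d=get("side"); u,v,w,h=crop; cv2.imwrite(f"pics/{name}.png",cv2.resize(d["color"][v:v+h,u:u+w],None,fx=4,fy=4))
    C=cloud(d)
    p=near(C,btn,26,z-3,z+2); print("side button",len(p),cv2.minEnclosingCircle(p[:,:2].astype(np.float32)) if len(p) else 0)
    f=near(C,e,24,e[2]-44,e[2]-37); print("foot",len(f),circ(f,16,e[:2]),f[:,2].min())
    f=near(C,e,12,e[2]-34,e[2]-5); print("stem",len(f),f.mean(0).round(1))
    T=get("top"); P=cloud(T); p=near(P,btn,26,z-3,z+2)
    if len(p): print("top button",len(p),cv2.minEnclosingCircle(p[:,:2].astype(np.float32)))
E
python3 -c "
from look import *
look((405,230),24,'low1',(200,120,140,140))"
```

```text
[401.4 228.4  90.6] 27.379512896221193 [-0.1  0.  -1.6]
side button 136 ((403.7060852050781, 228.0124969482422), 21.991941452026367)
foot 51 (array([400.3, 229.2]), np.float64(2.09)) 46.69720524920002
stem 55 [397.9 222.5  68.8]
```

View pics/low1.png

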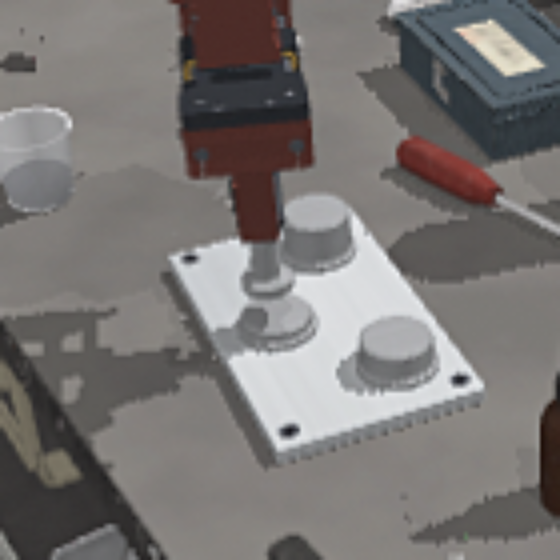

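Image shows the foot hovering above the low button (265,280 vs button 280,318 in the crop). I'll settle closer before touching.

{"name": "servo_tool", "arguments": {
  "steps": [
    [[0,0,-0.006],[0,0,0],-1],
    [[0,0,-0.006],[0,0,0],-1],
    [[0,0,-0.003],[0,0,0],-1],
    [[0,0,0],[0,0,0],-1],
    [[0,0,0],[0,0,0],-1],
    [[0,0,0],[0,0,0],-1],
    [[0,0,0],[0,0,0],-1],
    [[0,0,0],[0,0,0],-1]
  ]
}}

```text
t: 6.97
ee_pos: [405.3, 229.5, 79.9]
orientation: [0.632, 3.077, 0.001]
ft_force: [0.4, 0.6, -0.8]
width: 27.4
grasp_force: 30.0
```

```bash
python3 -c "
from look import *
look((405,230),24,'low2',(200,120,140,140))"
```

```text
[405.3 229.5  79.9] 27.411657826436784 [ 0.4  0.6 -0.8]
side button 104 ((402.4015808105469, 227.99822998046875), 21.806673049926758)
foot 52 (array([405.2, 230.3]), np.float64(2.34)) 36.4684010795472
stem 55 [401.7 223.6  57.2]
```

{"name": "servo_tool", "arguments": {
  "steps": [
    [[0,0,-0.004],[0,0,0],-1],
    [[0,0,-0.003],[0,0,0],-1],
    [[0,0,-0.002],[0,0,0],-1],
    [[0,0,-0.001],[0,0,0],-1],
    [[0,0,-0.001],[0,0,0],-1],
    [[0,0,-0.001],[0,0,0],-1],
    [[0,0,0],[0,0,0],-1],
    [[0,0,0],[0,0,0],-1]
  ]
}}

```text
t: 7.73
ee_pos: [405.0, 229.4, 68.5]
orientation: [-0.631, -3.077, 0.0]
ft_force: [-3.5, -2.3, 14.2]
width: 27.9
grasp_force: 30.0
```

Contact made (14 N). I'll hold it for a moment.

{"name": "servo_tool", "arguments": {
  "steps": [
    [[0,0,0],[0,0,0],-1],
    [[0,0,0],[0,0,0],-1],
    [[0,0,0],[0,0,0],-1],
    [[0,0,0],[0,0,0],-1],
    [[0,0,0],[0,0,0],-1],
    [[0,0,0],[0,0,0],-1],
    [[0,0,0],[0,0,0],-1],
    [[0,0,0],[0,0,0],-1]
  ]
}}

```text
t: 8.4
ee_pos: [405.0, 229.4, 68.6]
orientation: [-0.631, -3.077, 0.0]
ft_force: [-2.3, -2.1, 14.4]
width: 27.5
grasp_force: 30.0
```

```bash
python3 -c "
from look import *
look((405,230),24,'low3',(200,120,140,140))"
```

```text
[405.  229.4  68.6] 27.54445492229936 [-2.3 -2.1 14.4]
side button 68 ((403.85772705078125, 228.06422424316406), 22.21980857849121)
foot 55 (array([403.9, 230.2]), np.float64(2.12)) 24.608434661603916
stem 53 [401.3 223.7  46. ]
```

View pics/low3.png

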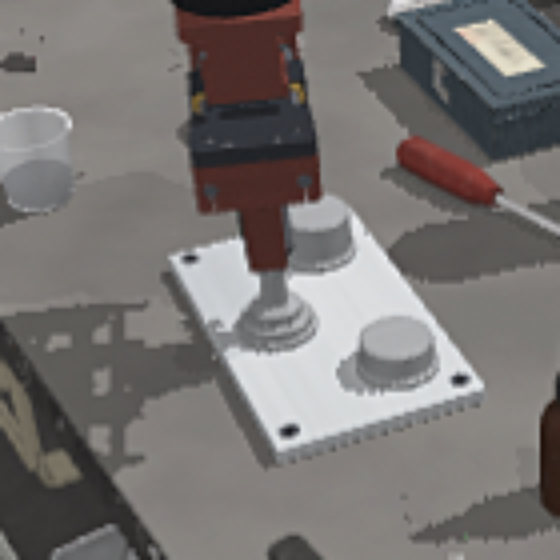

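Foot sits centred on the low button (276,310 vs 279,318), upright. On to the middle one.

{"name": "servo_tool", "arguments": {
  "steps": [
    [[0,0,0.006],[0,0,0],-1],
    [[0,0,0.014],[0,0,0],-1],
    [[0,0,0.02],[0,0,0],-1],
    [[0.005,-0.01,0.01],[0,0,0],-1],
    [[0.012,-0.02,0],[0,0,0],-1],
    [[0.013,-0.022,0],[0,0,0],-1],
    [[0.009,-0.015,0],[0,0,0],-1],
    [[0.004,-0.008,0],[0,0,0],-1]
  ]
}}

```text
t: 9.17
ee_pos: [449.5, 152.6, 118.0]
orientation: [0.633, 3.076, 0.0]
ft_force: [0.3, -0.1, -0.5]
width: 27.7
grasp_force: 30.0
```

{"name": "servo_tool", "arguments": {
  "steps": [
    [[0,0,-0.008],[0,0,0],-1],
    [[0,0,-0.011],[0,0,0],-1],
    [[0,0,-0.007],[0,0,0],-1],
    [[0,0,-0.003],[0,0,0],-1],
    [[0,0,0],[0,0,0],-1],
    [[0,0,0],[0,0,0],-1],
    [[0,0,0],[0,0,0],-1],
    [[0,0,0],[0,0,0],-1]
  ]
}}

```text
t: 9.83
ee_pos: [448.3, 154.8, 89.0]
orientation: [0.631, 3.077, 0.001]
ft_force: [0.4, -0.1, -1.7]
width: 27.4
grasp_force: 30.0
```

```bash
python3 -c "
from look import *
look((448,155),34,'mid1',(220,130,140,140))"
```

```text
[448.3 154.8  89. ] 27.352015441097045 [ 0.4 -0.1 -1.7]
side button 107 ((445.4071960449219, 154.3516845703125), 21.822952270507812)
foot 64 (array([448.7, 155.5]), np.float64(2.15)) 45.357197968992075
stem 55 [444.7 149.3  66.6]
```

View pics/mid1.png

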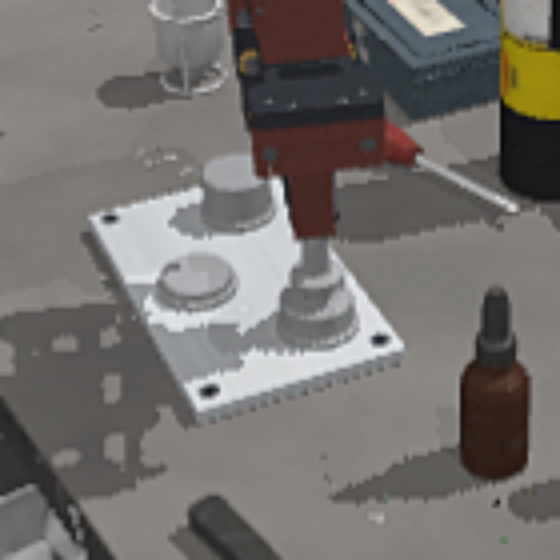

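Foot at (315,280), directly above the mid button at (318,300). Touching down.

{"name": "servo_tool", "arguments": {
  "steps": [
    [[0,0,-0.004],[0,0,0],-1],
    [[0,0,-0.003],[0,0,0],-1],
    [[0,0,-0.001],[0,0,0],-1],
    [[0,0,-0.001],[0,0,0],-1],
    [[0,0,-0.001],[0,0,0],-1],
    [[0,0,-0.001],[0,0,0],-1],
    [[0,0,0],[0,0,0],-1],
    [[0,0,0],[0,0,0],-1]
  ]
}}

```text
t: 10.6
ee_pos: [448.1, 154.4, 78.5]
orientation: [0.632, 3.077, -0.0]
ft_force: [-3.6, -1.3, 13.5]
width: 27.4
grasp_force: 30.0
```

{"name": "servo_tool", "arguments": {
  "steps": [
    [[0,0,0],[0,0,0],-1],
    [[0,0,0],[0,0,0],-1],
    [[0,0,0],[0,0,0],-1],
    [[0,0,0],[0,0,0],-1],
    [[0,0,0],[0,0,0],-1],
    [[0,0,0],[0,0,0],-1],
    [[0,0,0],[0,0,0],-1],
    [[0,0,0],[0,0,0],-1]
  ]
}}

```text
t: 11.27
ee_pos: [448.2, 154.4, 78.6]
orientation: [0.631, 3.077, -0.0]
ft_force: [-4.2, -1.3, 12.8]
width: 27.7
grasp_force: 30.0
```

{"name": "servo_tool", "arguments": {
  "steps": [
    [[0,0,0.006],[0,0,0],-1],
    [[0,0,0.014],[0,0,0],-1],
    [[0,0,0.02],[0,0,0],-1],
    [[0.001,0.01,0.01],[0,0,0],-1],
    [[0.003,0.023,0],[0,0,0],-1],
    [[0.004,0.03,0],[0,0,0],-1],
    [[0.004,0.03,0],[0,0,0],-1],
    [[0.003,0.022,0],[0,0,0],-1]
  ]
}}

```text
t: 11.93
ee_pos: [463.7, 271.6, 128.2]
orientation: [0.631, 3.077, 0.002]
ft_force: [-0.1, -0.6, -2.4]
width: 27.7
grasp_force: 30.0
```

{"name": "servo_tool", "arguments": {
  "steps": [
    [[0.002,0.013,0],[0,0,0],-1],
    [[0.001,0.006,-0.005],[0,0,0],-1],
    [[0,0,-0.012],[0,0,0],-1],
    [[0,0,-0.008],[0,0,0],-1],
    [[0,0,-0.004],[0,0,0],-1],
    [[0,0,0],[0,0,0],-1],
    [[0,0,0],[0,0,0],-1],
    [[0,0,0],[0,0,0],-1]
  ]
}}

```text
t: 12.6
ee_pos: [466.3, 287.9, 98.7]
orientation: [-0.633, -3.077, 0.0]
ft_force: [0.1, 0.2, -1.4]
width: 27.7
grasp_force: 30.0
```

```bash
python3 -c "
from look import *
look((466,289),44,'high1',(200,100,140,140))"
```

```text
[466.3 287.9  98.7] 27.718047511983634 [ 0.1  0.2 -1.4]
side button 86 ((462.6769104003906, 287.2614440917969), 21.819265365600586)
foot 50 (array([465.7, 288.8]), np.float64(1.98)) 54.77722353172439
stem 52 [462.4 282.4  77. ]
```

View pics/high1.png

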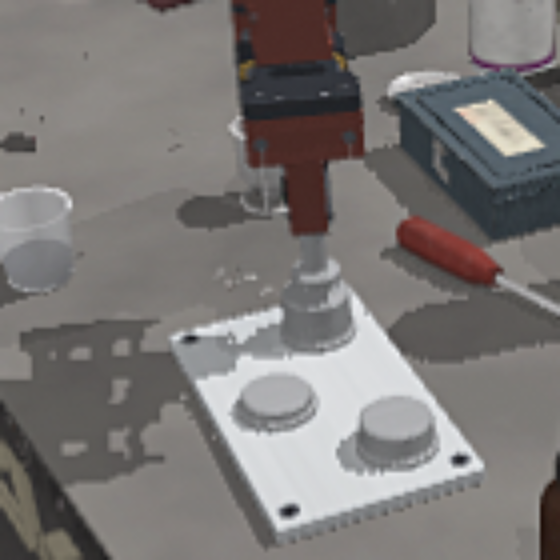

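Foot at (318,270) directly above the high button at (318,290). I'll touch down gently, then release.

{"name": "servo_tool", "arguments": {
  "steps": [
    [[0,0.001,-0.004],[0,0,0],-1],
    [[0,0,-0.003],[0,0,0],-1],
    [[0,0,-0.001],[0,0,0],-1],
    [[0,0,-0.001],[0,0,0],-1],
    [[0,0,-0.001],[0,0,0],-1],
    [[0,0,-0.0005],[0,0,0],-1],
    [[0,0,0],[0,0,0],-1],
    [[0,0,0],[0,0,0],-1]
  ]
}}

```text
t: 13.37
ee_pos: [466.1, 289.5, 88.6]
orientation: [0.631, 3.077, -0.0]
ft_force: [-1.2, -1.1, 6.7]
width: 27.2
grasp_force: 30.0
```

{"name": "servo_tool", "arguments": {
  "steps": [
    [[0,0,0],[0,0,0],-1],
    [[0,0,0],[0,0,0],-1],
    [[0,0,0],[0,0,0],-1],
    [[0,0,0],[0,0,0],-1],
    [[0,0,0],[0,0,0],-0.3],
    [[0,0,0],[0,0,0],-0.2],
    [[0,0,0],[0,0,0],0],
    [[0,0,0],[0,0,0],0.3]
  ]
}}

```text
t: 14.03
ee_pos: [466.2, 289.5, 88.1]
orientation: [0.631, 3.077, 0.0]
ft_force: [-0.7, -1.1, -0.1]
width: 45.2
grasp_force: 0.0
```

{"name": "servo_tool", "arguments": {
  "steps": [
    [[0,0,0],[0,0,0],0.7],
    [[0,0,0],[0,0,0],1],
    [[0,0,0],[0,0,0],1],
    [[0,0,0],[0,0,0],1],
    [[0,0,0],[0,0,0],1],
    [[0,0,0],[0,0,0],1],
    [[0,0,0],[0,0,0],1],
    [[0,0,0],[0,0,0],1]
  ]
}}

```text
t: 14.7
ee_pos: [466.1, 289.5, 88.2]
orientation: [0.631, 3.077, 0.0]
ft_force: [0.1, -0.6, 0.0]
width: 87.8
grasp_force: 0.0
```

{"name": "servo_tool", "arguments": {
  "steps": [
    [[0,0,0.005],[0,0,0],1],
    [[0,0,0.012],[0,0,0],1],
    [[0,0,0.02],[0,0,0],1],
    [[0,0,0.025],[0,0,0],1],
    [[0,0,0.025],[0,0,0],1],
    [[0,0,0.025],[0,0,0],1],
    [[0,0,0.015],[0,0,0],1],
    [[0,0,0.005],[0,0,0],1]
  ]
}}

```text
t: 15.37
ee_pos: [467.5, 290.3, 224.2]
orientation: [0.631, 3.073, 0.006]
ft_force: [0.1, -0.3, -0.1]
width: 87.6
grasp_force: 0.0
```

{"name": "servo_tool", "arguments": {
  "steps": [
    [[-0.01,0.005,0],[0,0,0],1],
    [[-0.02,0.02,0],[0,0,0],1],
    [[-0.02,0.03,0],[0,0,0],1],
    [[-0.02,0.03,0],[0,0,0],1],
    [[-0.02,0.025,0],[0,0,0],1],
    [[-0.01,0.01,0],[0,0,0],1],
    [[0,0,0],[0,0,0],1],
    [[0,0,0],[0,0,0],1]
  ]
}}

```text
t: 16.03
ee_pos: [364.6, 409.4, 219.1]
orientation: [-0.628, -3.077, 0.003]
ft_force: [-0.4, -0.5, 0.5]
width: 87.6
grasp_force: 0.0
```

Run:
```python
from h import *
o=sensors.get_obs(); print(o["t"],o["ee_pos"],np.abs(o["qvel"]).max())
for n in("side","top"):
    d=get(n); C=cloud(d); c=(466,289.5)
    for a,b,r in((46,50,16),(92,112,14),(112,131,14)):
        p=near(C,c,26,a,b); print(n,a,len(p),circ(p,r,c) if len(p)>5 else "")
    p=near(C,c,26,120,160); print("top z",p[:,2].max() if len(p) else None)
    if n=="side": cv2.imwrite("pics/end.png",cv2.resize(d["color"][100:240,200:340],None,fx=4,fy=4))
```

```text
16.0333 [364.55616441 409.39381485 219.05861931] 0.03613576004799017
side 46 18 (array([464.9, 290.5]), np.float64(1.27))
side 92 84 (array([464.7, 289.6]), np.float64(1.2))
side 112 83 (array([464.8, 289.8]), np.float64(0.98))
top z 145.4075828654033
top 46 22 (array([467. , 290.1]), np.float64(2.21))
top 92 42 (array([466.6, 289.4]), np.float64(0.36))
top 112 49 (array([466.7, 289.4]), np.float64(0.5))
top z 147.0915229812854
```

View pics/end.png

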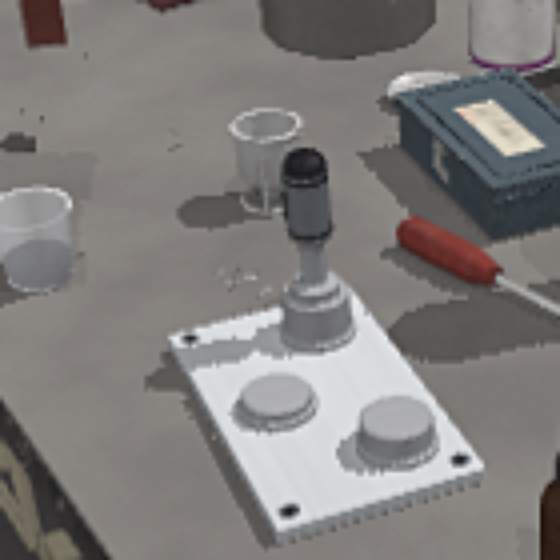

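The probe stands upright on the high button (foot 316,285) within about 1 mm of centre, and the robot is clear.

```bash
python3 -c "
from workcell import close_job
print(close_job())"
```

```text
the job is handed in; nothing more can be done
None
```

The probe touched off the low button, then the middle one, and now stands upright and released within about 1 mm of the high button's centre; the job was handed in at about 16 s with the arm clear (no verdict was returned).

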